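Air the phone-drying oven and hold its door ajar

TASK

The phone in the small bench oven is dry and has to cool slowly. Pull the oven's front door down as far as it goes to let the hot air out, then bring it back up until it stands 40 degrees open (measured from shut, level with the yellow beads at its sides) and finish while still holding it there, because its spring would pull it shut; never let it snap back, and leave the phone and everything else on the bench where it is.

Things in the scene. Friction and masses are not known exactly. Their poses are not given: they have to be found in the camera images.
- oven: White bench oven, fixed, 300 wide, 220 deep, 208 mm high, clear pane in its roof. Origin: on the bench under the middle of the door's hinge line, at the oven's front face; z up, y along its width, x from the front into the oven. Its place and yaw vary. The door's hinge line runs along y through (0, 0, 58) mm of this frame; the door opens towards -x.
- oven_door (a joint): Opening angle of the front door, rad: 0 shut (upright), grows as its top comes down towards -x of the oven, stop at 1.45 (nearly flat). No latch. A spring pulls it shut from every angle: about 2.5 N at the handle near shut, 3 to 4 N at 40 degrees (0.698 rad), 5 N fully down; let go, it snaps shut.
- door_panel: Blue door with a clear window: 300 wide, 12 thick, 150 mm high, about 0.5 kg. Origin: middle of the hinge line; it turns with the door. When shut its axes are the oven's: z up along the door, -x outwards. The panel fills x -12..0, z 2..150 mm.
- handle (a point): Middle of the red handle: round bar, diameter 12, 120 mm long along y, 38 mm beyond the door's top edge on two 10 mm stems at y = +-50 mm. At (-20, 0, 188) mm of the door: 246 mm above the bench when shut, 58 mm fully down. Pinch it from above, fingers closing along the oven's x; with the tool kept vertical it stays clear at all angles, the bar turning in the fingers.
- bead (a point): Yellow 16 mm bead on the left one of two thin fixed steel quadrants (radius 120 mm about the hinge, at y = +-160 mm of the oven, clear of the door). It marks 40 degrees: there the door's inner face lies in line with hinge and beads.
- drying_phone: phone in a mint-green case, dark screen up, 147 x 71 x 8 mm, lying on the shelf inside the oven; origin: centre of its underside. Leave it where it is.
- cracked_phone: black phone with a cracked screen, 147 x 71 x 8 mm, flat on the blue mat; origin: centre of its underside. Bystander.
- screwdriver: screwdriver 150 mm long lying on the blue mat. Bystander.
- tweezers: dark tweezers, 135 mm long, lying on the blue mat. Bystander.
- screw_jar: small jar of screws, 44 mm wide and 50 mm high, on the blue mat. Bystander.
- pen_cup: empty black cup, 76 mm wide and 95 mm high, standing left of the oven. Bystander.
- parts_tray: white divided tray 150 x 110 x 25 mm, left of the oven. Bystander.

How it is judged:
By the outcome, as a careful person would: the job done as asked, in the order asked, and still so for the second after the job is handed in, while the arm keeps its last pose, push and grip.
It also fails if it takes over 40 s, if anything falls off the work surface, if the arm or the gripper's body presses on something with over 40 N, if the wrist force passes 120 N, or if a joint passes its speed limit or range.

ROBOT

A 6-joint arm with a two-finger parallel gripper is mounted at the origin on the work surface. World frame = base frame: x ahead of the robot, y to its left, z up, the work surface at z = 0. Lengths are in mm, angles in rad, forces in N, time in s.
With the tool pointing down it reaches from about 275 to 1000 mm from the base axis. Payload 8.4 kg.
Tool frame: the origin (TCP) lies between the finger pads; the fingertips stand 22 mm ahead of it and the grasp point (between the pads) lies 3 mm ahead of it (r.nose_length is the z of the fingertips in the tool frame, in mm); z points along the fingers, y is the line along which they close (so a half turn about z gives the same grasp; the last joint's range is limited). The gripper opens to 85 mm and grips with 20 to 120 N. Pads are 22 mm wide; open, the fingers measure 114 mm over their backs; the gripper's body (76 mm by 85 mm) begins 54 mm behind the grasp point. The pads swing forward as they close: fully open they stand 13 mm farther back than shut.
Start: joints at [1.335, 0.353, 1.633, -0, 1.155, -0.002], TCP at [144.796, 607.999, 253.281] pointing down, gripper open.
Joint ranges: [-2.63, 2.63], [-0.92, 2.1], [0.06, 2.66], [-1.3, 4.44], [0, 2.69], [-3.02, 3.02]. Speed limits (rad/s): [2.22, 2.22, 2.79, 3.14, 3.14, 3.14].

INTERFACE

Orientations are given as [roll, pitch, yaw] about the fixed x, y, z axes, in that order (R = Rz(yaw) Ry(pitch) Rx(roll)).
In Python, from rig import r, grab_frame, camera_params, sense gives the robot as it stands (r), with the cameras as plain functions and the readings as plain functions.
- The arm moves only by the shell command python3 steer.py [FORCE], which reads ROWS from standard input. ROWS is a JSON list of rows, 1 to 5 of them, each an object with the fields drx, dry, drz (a rotation vector in a scale on which 1.0 is 360 degrees), x, y, z (the shift in fractions of the full range, 1 being 0.4 m), aperture (the opening from 0.0 (shut) to 1.0 (fully open)); a field left out counts as zero (the opening has to be given); each row shifts and turns the commanded pose from where the row before left it, along the tool's axes as they then stand; what a row does not reach is not made up. A row lasts 1/12 s, in which the tool goes at most 41.7 mm and 0.125 rad, less where a joint would pass 70% of its speed; a pose out of reach is approached as far as the arm can. The fingers move at their own pace and stop on an object; FORCE is the grip in N (left out, the last holds). Time passes only in rows, so rows that do not move let the fingers close. It prints the time, the measured TCP pose, the force, the opening and the grip force at its end. A shift or turn number past 1, either way, is cut back to 1. Input that does not fit is refused with a message, and nothing moves.
- sense(): the state, without advancing time (a new reading comes with each control period).
- grab_frame(name): name is "scene" or "top" or "wrist"; returns the picture (420x560x3 uint8, red, green, blue); there is no depth.
- camera_params(name): a dict with "fx", "fy", "cx", "cy" (pixels), "rvec" (rotation vector, rad) and "tvec" (3), from world to camera coordinates, as OpenCV has them. Camera axes: x right, y down, z forward; pixel columns grow to the right and rows downward; lengths in mm; the calibration is good to about 2 mm. A picture is of the moment at which its call begins: read the wrist's pose just before it. camera_params takes no time and is no camera call; for the wrist camera it gives the pose at the moment of the call.
- r.sign_off(): hands the job in; it is judged then, once.
The state is a dict: "clock": time; "qpos": joint angles; "qvel": joint speeds; "joint_efforts": joint torques, N m; "eef_pos": TCP position; "tcp_rot": TCP orientation; "contact_force": force on the tool from outside, world axes, zero at the start; "wrist_torque": the same for the moment, N m; "opening": opening from 0.0 (shut) to 1.0 (fully open); "grasp_force": force on a finger pad.
Only numpy, scipy, OpenCV 4.12 (cv2) and the standard library are available. Lean on these libraries where they do the work, as an engineer would, in place of code of your own. Each camera call takes 0.05 s, during which the arm holds its last target. There are 200 camera calls.

## Working session

There is one attempt and no reset: what is moved stays moved. The work goes in short steps, Python scripts to look and compute and a shell command to move; the robot and the scene stay as the last step left them, time stands still between calls to the robot, and variables do not carry over. Pictures are saved under pics/ and viewed, at most 10 in all, crops included, and the job is handed in when it is done.

```bash
ls; mkdir -p pics; python3 - <<'E'
from rig import r, grab_frame, camera_params, sense
import cv2,numpy as np
s=sense();print(s)
for n in("scene","top"):
    cv2.imwrite(f"pics/{n}0.png",grab_frame(n)[:,:,::-1]);print(camera_params(n))
print(r.nose_length)
E
```

```text
pics
rig.py
steer.py
{'clock': 0.0, 'qpos': array([ 1.33462663e+00,  3.53627620e-01,  1.63414035e+00, -2.78861988e-05,
        1.15517560e+00, -2.40073231e-03]), 'qvel': array([-1.72428048e-03, -1.17360732e-03,  5.12282226e-04, -9.83228282e-05,
        1.61373864e-05, -8.10359862e-04]), 'joint_efforts': array([-3.02638633e-03, -6.05241895e+01, -3.42057252e+01, -2.23430202e-04,
        9.31601564e-03,  2.38924656e-05]), 'eef_pos': array([144.68383292, 607.56984617, 252.57181155]), 'tcp_rot': array([-3.14024168e+00,  2.22536371e-05,  2.90783498e+00]), 'contact_force': array([-0.17823262, -0.04482221,  0.57403479]), 'wrist_torque': array([-0.03623121, -0.01660597,  0.02324096]), 'grasp_force': 0.0, 'opening': 0.9993421329924268}
{'fx': 448.49330128944115, 'fy': 448.49330128944115, 'cx': 272.5305437323849, 'cy': 208.93807020807736, 'rvec': array([ 2.44308947, -0.76612854,  0.23579339]), 'tvec': array([-498.20399598,  328.92032702, 1256.96597814])}
{'fx': 524.7896168805564, 'fy': 524.7896168805564, 'cx': 277.56744273576146, 'cy': 214.33333368103496, 'rvec': array([ 2.13691978, -2.09432885,  0.21031968]), 'tvec': array([ -69.1577817 ,  607.28569686, 1617.99370136])}
22.0
```

View pics/scene0.png

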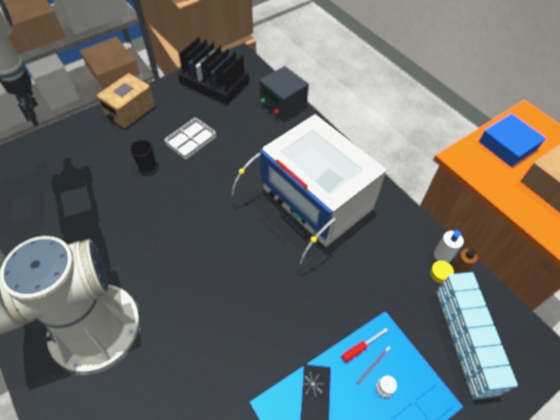

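View pics/top0.png

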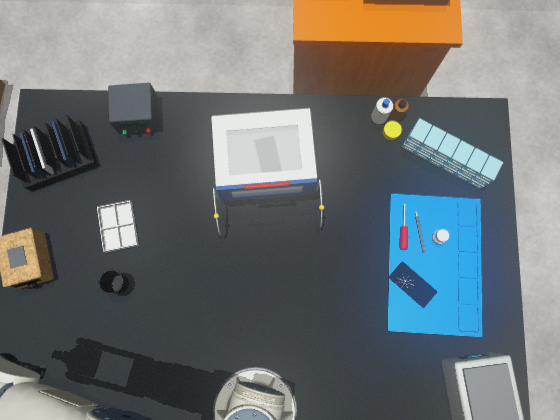

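The scene view shows beads at (241,171) and (314,239), with the red handle around (292,174). The top view shows beads at (216,216) and (321,208), with the handle around (267,185). I'll refine these and triangulate.

```bash
cat > h.py <<'E'
import cv2,numpy as np
from rig import r, grab_frame, camera_params, sense
def P(n):
    c=camera_params(n);K=np.array([[c['fx'],0,c['cx']],[0,c['fy'],c['cy']],[0,0,1]])
    return K@np.c_[cv2.Rodrigues(np.array(c['rvec']))[0],np.array(c['tvec'])]
def tri(a,b,n=("scene","top")):
    X=cv2.triangulatePoints(P(n[0]),P(n[1]),np.float64(a).reshape(2,1),np.float64(b).reshape(2,1))[:,0];return X[:3]/X[3]
def blob(im,near,kind,rad=12):
    h=cv2.cvtColor(im,cv2.COLOR_BGR2HSV)
    m=cv2.inRange(h,(22,120,120),(36,255,255)) if kind=='y' else cv2.inRange(h,(0,130,90),(8,255,255))|cv2.inRange(h,(170,130,90),(180,255,255))
    v,u=np.nonzero(m);k=np.hypot(u-near[0],v-near[1])<rad;return np.c_[u[k],v[k]].astype(float)
E
python3 - <<'E'
from h import *
S=cv2.imread('pics/scene0.png');T=cv2.imread('pics/top0.png')
B=[]
for s,t in(((241,171),(216,216)),((314,239),(321,208))):
    a=blob(S,s,'y');b=blob(T,t,'y');print(len(a),len(b),a.mean(0),b.mean(0));B.append(tri(a.mean(0),b.mean(0)));print(B[-1])
a=blob(S,(292,174),'r',30);b=blob(T,(267,185),'r',30)
print(len(a),len(b),a.mean(0),b.mean(0),a.min(0),a.max(0),b.min(0),b.max(0));H=tri(a.mean(0),b.mean(0));print('handle',H)
d=B[0]-B[1];print('sep',np.linalg.norm(d));y=d/np.linalg.norm(d);yaw=np.arctan2(-y[0],y[1]);print('yaw',yaw)
x=np.array([np.cos(yaw),np.sin(yaw),0]);m=(B[0]+B[1])/2
o=m+x*120*np.sin(.698);print('origin',o,'beadz expect',58+120*np.cos(.698));print('handle exp',o[:2]-20*x[:2])
E1=[cv2.resize(S[150:200,260:325],None,fx=6,fy=6),cv2.resize(T[165:215,235:300],None,fx=6,fy=6)]
cv2.imwrite('pics/c0.png',np.hstack(E1))
E
```

```text
27 20 [240.96296296 170.77777778] [215.85 215.55]
[581.36826736 129.70339176 150.35967122]
32 21 [313.09375 239.0625 ] [321.0952381 207.       ]
[ 615.04756607 -188.49402459  148.12617438]
107 129 [291.03738318 173.03738318] [266.60465116 184.79844961] [276. 160.] [306. 187.] [245. 182.] [288. 188.]
handle [656.30224928 -23.67128185 242.42931204]
sep 319.98262365841464
yaw 0.10545141596382557
origin [674.90191916 -21.27771368 149.2429228 ] beadz expect 149.93549105393708
handle exp [655.01301616 -23.38283544]
```

View pics/c0.png

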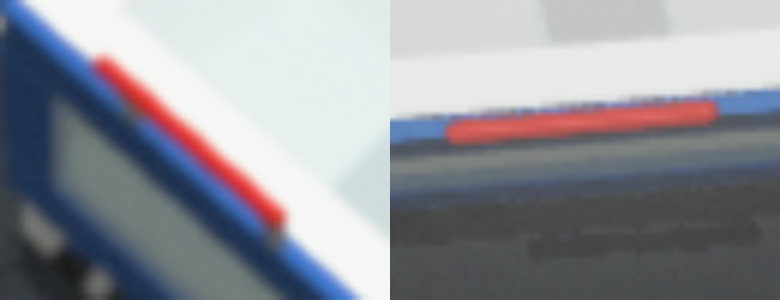

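The bead spacing is 320 mm, the bead height is 149 against an expected 150, and the handle is at (656,-23.5,~245). All of these match the text, and the oven yaw is 0.105. The tool yaw target is 1.676, so I'll turn and raise first.

Careful with the scale: shifts go in shares of 0.4 m and turns go in shares of 360 degrees. That gives: -6 mm is -0.015, 0.123 rad is 0.0196.

```bash
echo '[{"drz":0.0196,"z":-0.015,"aperture":1},{"drz":0.0196,"z":-0.015,"aperture":1},{"drz":0.0196,"z":-0.015,"aperture":1},{"drz":0.0196,"z":-0.015,"aperture":1},{"drz":0.0196,"z":-0.015,"aperture":1}]' | python3 steer.py 60; echo '[{"drz":0.0196,"z":-0.015,"aperture":1},{"drz":0.0196,"z":-0.015,"aperture":1},{"drz":0.0196,"z":-0.015,"aperture":1},{"drz":0.0196,"z":-0.015,"aperture":1},{"drz":0.0196,"z":-0.015,"aperture":1}]' | python3 steer.py
cat > to.py <<'E'
import sys,numpy as np
from rig import r, grab_frame, camera_params, sense
from scipy.spatial.transform import Rotation as R
s=sense();M=R.from_euler('xyz',s['tcp_rot'])
t=np.array([float(v) for v in sys.argv[1:4]])
print('p',s['eef_pos'].round(1),'rot',s['tcp_rot'].round(3),'f',s['contact_force'].round(1),'shift tool',M.inv().apply(t-s['eef_pos']).round(1),'turn',(M.inv()*R.from_euler('xyz',[np.pi,0,1.676])).as_rotvec().round(3),'op',s['opening'],s['grasp_force'],s['clock'])
E
python3 to.py 656 -23.5 310
```

```text
clock: 0.52
eef_pos: [144.7, 607.7, 283.1]
tcp_rot: [-3.141, 0.001, 2.287]
contact_force: [0.9, 0.8, 0.6]
opening: 0.997
grasp_force: 0.0
clock: 0.93
eef_pos: [144.7, 607.7, 313.1]
tcp_rot: [-3.141, 0.001, 1.672]
contact_force: [0.3, -0.2, -0.3]
opening: 0.998
grasp_force: 0.0
p [144.7 607.7 313.1] rot [-3.141e+00  1.000e-03  1.672e+00] f [ 0.3 -0.2 -0.3] shift tool [-679.5  445.     3.6] turn [-0.     0.001 -0.004] op 0.9983511800664463 0.0 0.9333
```

In the tool's units: -27 mm is -0.0675, 18 mm is 0.045.

```bash
echo '[{"x":-0.0675,"y":0.045,"aperture":1},{"x":-0.0675,"y":0.045,"aperture":1},{"x":-0.0675,"y":0.045,"aperture":1},{"x":-0.0675,"y":0.045,"aperture":1},{"x":-0.0675,"y":0.045,"aperture":1}]' | python3 steer.py >/dev/null; echo '[{"x":-0.0675,"y":0.045,"aperture":1},{"x":-0.0675,"y":0.045,"aperture":1},{"x":-0.0675,"y":0.045,"aperture":1},{"x":-0.0675,"y":0.045,"aperture":1},{"x":-0.0675,"y":0.045,"aperture":1}]' | python3 steer.py>/dev/null;echo '[{"x":-0.0675,"y":0.045,"aperture":1},{"x":-0.0675,"y":0.045,"aperture":1},{"x":-0.0675,"y":0.045,"aperture":1},{"x":-0.0675,"y":0.045,"aperture":1},{"x":-0.0675,"y":0.045,"aperture":1}]' | python3 steer.py;echo '[{"x":-0.0675,"y":0.045,"aperture":1},{"x":-0.0675,"y":0.045,"aperture":1},{"x":-0.0675,"y":0.045,"aperture":1},{"x":-0.0675,"y":0.045,"aperture":1},{"aperture":1}]' | python3 steer.py
python3 to.py 656 -23.5 310
```

```text
clock: 2.18
eef_pos: [457.1, 232.6, 313.1]
tcp_rot: [-3.141, 0.0, 1.678]
contact_force: [0.6, 0.4, -0.2]
opening: 1.006
grasp_force: 0.0
clock: 2.6
eef_pos: [542.4, 130.6, 312.9]
tcp_rot: [3.141, 0.002, 1.675]
contact_force: [-0.4, 0.1, -0.4]
opening: 0.999
grasp_force: 0.0
p [542.4 130.6 312.9] rot [3.141e+00 2.000e-03 1.675e+00] f [-0.4  0.1 -0.4] shift tool [-165.1   96.9    3.3] turn [ 0.001  0.002 -0.001] op 0.9987496098230538 0.0 2.6
```

In the tool's units: -33 mm is -0.0825, 19.4 mm is 0.0485.

```bash
echo '[{"x":-0.0825,"y":0.0485,"aperture":1},{"x":-0.0825,"y":0.0485,"aperture":1},{"x":-0.0825,"y":0.0485,"aperture":1},{"x":-0.0825,"y":0.0485,"aperture":1},{"x":-0.0825,"y":0.0485,"aperture":1}]' | python3 steer.py >/dev/null; echo '[{"aperture":1},{"aperture":1}]' | python3 steer.py>/dev/null
python3 to.py 656 -23.5 310
python3 - <<'E'
from h import *
pw=P("wrist");w=grab_frame("wrist")[:,:,::-1];cv2.imwrite('pics/w1.png',w)
q=pw@np.array([656,-23.5,246,1]);print(q[:2]/q[2])
E
```

```text
p [654.  -20.6 312.3] rot [-3.14  -0.     1.675] f [-0.8 -0.2 -0.1] shift tool [-3.1  1.7  2.3] turn [-0.001 -0.    -0.001] op 1.0018948100925338 0.0 3.1833
[280.46049504 242.52051842]
```

View pics/w1.png

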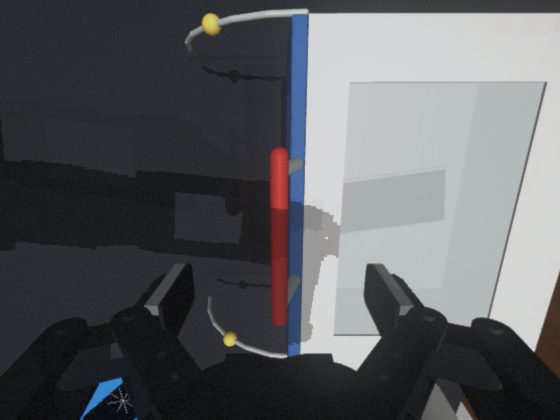

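The wrist view shows the red bar at columns 272–288 and rows 148–325, with its middle near (280,237). I predicted (280,242), so the two agree. Next I'll descend and grip.

```bash
echo '[{"x":-0.0038,"y":0.002,"z":0.05,"aperture":1},{"x":-0.0038,"y":0.002,"z":0.05,"aperture":1},{"z":0.0375,"aperture":1},{"z":0.02,"aperture":1},{"aperture":1}]' | python3 steer.py; python3 to.py 656 -23.5 249;  echo '[{"aperture":0},{"aperture":0},{"aperture":0},{"aperture":0},{"aperture":0}]' | python3 steer.py 60; echo '[{"aperture":0},{"aperture":0},{"aperture":0},{"aperture":0}]' | python3 steer.py
```

```text
clock: 3.65
eef_pos: [653.9, -20.7, 248.4]
tcp_rot: [-3.138, -0.001, 1.679]
contact_force: [-0.9, 0.3, 0.3]
opening: 1.0
grasp_force: 0.0
p [653.9 -20.7 248.4] rot [-3.138e+00 -1.000e-03  1.679e+00] f [-0.9  0.3  0.3] shift tool [-3.   1.8 -0.6] turn [-0.004 -0.001  0.003] op 1.0002370413637898 0.0 3.65
clock: 4.07
eef_pos: [655.9, -22.0, 251.0]
tcp_rot: [3.141, 0.0, 1.678]
contact_force: [-0.3, 0.7, 0.4]
opening: 0.304
grasp_force: 0.0
clock: 4.4
eef_pos: [654.7, -22.2, 250.9]
tcp_rot: [-3.14, -0.0, 1.678]
contact_force: [-6.5, -0.3, 6.9]
opening: 0.116
grasp_force: 58.5
```

Gripped. Now I'll compute the arc increments for opening.

```bash
python3 - <<'E'
import numpy as np
th=np.linspace(0,1.45,21)+.106
a=np.c_[-189.06*np.sin(th),-189.06*np.cos(th)]
print(np.diff(a,axis=0).round(1).tolist())
E
python3 to.py 656 -23.5 249
```

```text
[[-13.6, 1.9], [-13.4, 2.9], [-13.1, 3.9], [-12.8, 4.8], [-12.4, 5.7], [-12.0, 6.6], [-11.5, 7.5], [-10.9, 8.3], [-10.3, 9.1], [-9.6, 9.8], [-8.9, 10.4], [-8.1, 11.1], [-7.3, 11.6], [-6.4, 12.1], [-5.5, 12.5], [-4.6, 12.9], [-3.6, 13.2], [-2.7, 13.4], [-1.7, 13.6], [-0.7, 13.7]]
p [654.7 -22.2 250.9] rot [-3.14  -0.     1.678] f [-6.5 -0.3  6.9] shift tool [-1.4  1.1  1.9] turn [-0.002 -0.     0.002] op 0.11596446736785902 58.459739685058594 4.4
```

In the tool's units: -13.6 mm is -0.034, -13.4 mm is -0.0335.

```bash
echo '[{"y":-0.034,"z":0.0048,"aperture":0},{"y":-0.0335,"z":0.0073,"aperture":0},{"y":-0.0328,"z":0.0098,"aperture":0},{"y":-0.032,"z":0.012,"aperture":0},{"aperture":0}]' | python3 steer.py; echo '[{"aperture":0}]' | python3 steer.py; python3 to.py 656 -23.5 249
```

```text
clock: 4.82
eef_pos: [601.9, -27.8, 237.8]
tcp_rot: [3.141, 0.0, 1.678]
contact_force: [-0.3, 2.1, 8.8]
opening: 0.116
grasp_force: 61.3
clock: 4.9
eef_pos: [603.3, -27.7, 238.4]
tcp_rot: [3.139, 0.0, 1.678]
contact_force: [-1.2, 1.1, 9.0]
opening: 0.114
grasp_force: 61.3
p [603.3 -27.7 238.4] rot [3.139 0.    1.678] f [-1.2  1.1  9. ] shift tool [ -1.4  52.9 -10.5] turn [0.002 0.    0.002] op 0.11357113627206834 61.26614570617676 4.9
```

In the tool's units: -12.4 mm is -0.031, -12 mm is -0.03.

```bash
echo '[{"y":-0.031,"z":0.0143,"aperture":0},{"y":-0.03,"z":0.0165,"aperture":0},{"y":-0.0288,"z":0.0188,"aperture":0},{"y":-0.0273,"z":0.0208,"aperture":0},{"y":-0.0258,"z":0.0228,"aperture":0}]' | python3 steer.py; echo '[{"y":-0.024,"z":0.0245,"aperture":0},{"y":-0.0223,"z":0.026,"aperture":0},{"y":-0.0203,"z":0.0278,"aperture":0},{"y":-0.0183,"z":0.029,"aperture":0},{"aperture":0}]' | python3 steer.py; python3 to.py 656 -23.5 249
```

```text
clock: 5.32
eef_pos: [547.1, -33.7, 201.0]
tcp_rot: [3.138, 0.0, 1.678]
contact_force: [1.2, 2.0, 6.8]
opening: 0.12
grasp_force: 63.5
clock: 5.73
eef_pos: [512.2, -37.4, 156.0]
tcp_rot: [3.141, -0.0, 1.677]
contact_force: [0.6, 1.7, 4.9]
opening: 0.113
grasp_force: 66.0
p [512.2 -37.4 156. ] rot [ 3.141 -0.     1.677] f [0.6 1.7 4.9] shift tool [ -1.5 144.5 -92.9] turn [ 0.001 -0.     0.001] op 0.11276528205937135 66.04193329811096 5.7333
```

In the tool's units: 13.2 mm is 0.033, 12.9 mm is 0.0323.

```bash
echo '[{"y":-0.016,"z":0.0303,"aperture":0},{"y":-0.0138,"z":0.0313,"aperture":0},{"y":-0.0115,"z":0.0323,"aperture":0},{"y":-0.009,"z":0.033,"aperture":0},{"aperture":0}]' | python3 steer.py; echo '[{"y":-0.0068,"z":0.0335,"aperture":0},{"y":-0.0025,"z":0.02,"aperture":0},{"y":-0.0025,"z":0.02,"aperture":0},{"z":0.0125,"aperture":0},{"aperture":0}]' | python3 steer.py; python3 to.py 656 -23.5 249
```

```text
clock: 6.15
eef_pos: [492.0, -39.5, 105.1]
tcp_rot: [-3.14, -0.0, 1.678]
contact_force: [-1.8, 2.1, 4.2]
opening: 0.118
grasp_force: 69.0
clock: 6.57
eef_pos: [486.7, -40.0, 71.5]
tcp_rot: [-3.138, -0.001, 1.678]
contact_force: [-6.3, 0.5, 6.9]
opening: 0.116
grasp_force: 70.3
p [486.7 -40.   71.5] rot [-3.138e+00 -1.000e-03  1.678e+00] f [-6.3  0.5  6.9] shift tool [  -1.5  169.5 -178.2] turn [-0.004 -0.001  0.002] op 0.1156788494582653 70.27034640312195 6.5667
```

In the tool's units: 3 mm is 0.0075.

```bash
echo '[{"z":0.0075,"aperture":0},{"z":0.0075,"aperture":0},{"aperture":0}]' | python3 steer.py; echo '[{"z":0.005,"aperture":0},{"aperture":0},{"aperture":0}]' | python3 steer.py;echo '[{"z":0.005,"aperture":0},{"aperture":0},{"aperture":0}]' | python3 steer.py
```

```text
clock: 6.82
eef_pos: [486.4, -40.1, 65.8]
tcp_rot: [-3.138, -0.001, 1.678]
contact_force: [-8.4, 0.4, 7.6]
opening: 0.116
grasp_force: 70.3
clock: 7.07
eef_pos: [486.2, -40.1, 63.9]
tcp_rot: [-3.137, -0.001, 1.678]
contact_force: [-7.1, 0.8, 4.3]
opening: 0.118
grasp_force: 71.1
clock: 7.32
eef_pos: [486.2, -40.1, 61.9]
tcp_rot: [-3.137, -0.001, 1.678]
contact_force: [-7.5, 0.2, 5.9]
opening: 0.12
grasp_force: 71.1
```

In the tool's units: 2 mm is 0.005.

```bash
echo '[{"z":0.005,"aperture":0},{"aperture":0},{"aperture":0}]' | python3 steer.py; echo '[{"z":0.005,"aperture":0},{"aperture":0},{"aperture":0}]' | python3 steer.py;python3 - <<'E'
from h import *
S=grab_frame("scene")[:,:,::-1];T=grab_frame("top")[:,:,::-1]
cv2.imwrite('pics/d.png',np.hstack([cv2.resize(S[120:290,190:360],None,fx=2.35,fy=2.35),cv2.resize(T[140:310,190:360],None,fx=2.35,fy=2.35)]))
E
```

```text
clock: 7.57
eef_pos: [486.1, -40.1, 59.9]
tcp_rot: [-3.137, -0.001, 1.678]
contact_force: [-7.6, 0.2, 5.0]
opening: 0.119
grasp_force: 71.1
clock: 7.82
eef_pos: [486.1, -40.1, 58.5]
tcp_rot: [-3.137, -0.001, 1.678]
contact_force: [-10.7, -0.5, 15.3]
opening: 0.117
grasp_force: 72.3
```

View pics/d.png

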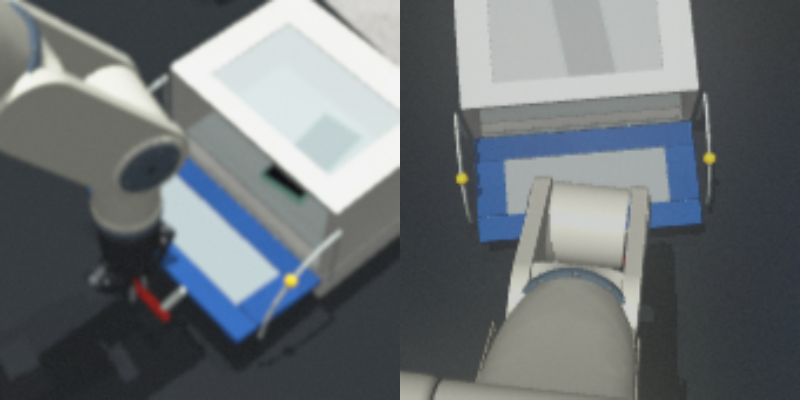

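Force rose to 15 N at TCP z 58.5, and the picture shows the door nearly flat with the handle in the fingers. One more push will confirm the stop.

In the tool's units: 2 mm is 0.005.

```bash
echo '[{"z":0.005,"aperture":0},{"aperture":0},{"aperture":0}]' | python3 steer.py; python3 to.py 656 -23.5 249; python3 - <<'E'
from h import *
S=grab_frame("scene")[:,:,::-1]
b=blob(S,(252,245),'r',25);print(len(b),b.min(0),b.max(0))
def proj(p):
    q=P("scene")@np.r_[p,1];return (q[:2]/q[2]).round(1)
yaw=.1055;x=np.array([np.cos(yaw),np.sin(yaw)]);y=np.array([-x[1],x[0]]);o=np.array([674.9,-21.3])
for th in(1.35,1.40,1.45):
  f=lambda px,py,pz:np.r_[o+x*(px*np.cos(th)-pz*np.sin(th))+y*py,58+pz*np.cos(th)+px*np.sin(th)]
  print(th,'panel corner R outer',proj(f(-12,-150,150)),'inner top R',proj(f(0,-150,150)),'inner top L',proj(f(0,150,150)),'handle R',proj(f(-20,-60,188)),f(-20,0,188).round(1))
cv2.imwrite('pics/e.png',cv2.resize(S[210:270,235:335],None,fx=8,fy=8,interpolation=cv2.INTER_CUBIC))
E
```

```text
clock: 8.17
eef_pos: [486.2, -40.1, 57.4]
tcp_rot: [-3.137, -0.001, 1.678]
contact_force: [-14.7, 0.4, 30.2]
opening: 0.115
grasp_force: 73.8
p [486.2 -40.1  57.4] rot [-3.137e+00 -1.000e-03  1.678e+00] f [-14.7   0.4  30.2] shift tool [  -1.6  169.8 -192.4] turn [-0.005 -0.001  0.002] op 0.11467921213217096 73.78142952919006 8.1667
72 [247. 240.] [261. 256.]
1.35 panel corner R outer [291.3 263.1] inner top R [292.1 260.6] inner top L [227.4 195.8] handle R [260.6 249.9] [488.1 -41.1  79.7]
1.4 panel corner R outer [291.  264.5] inner top R [291.6 262.2] inner top L [227.2 197.5] handle R [260.4 251.6] [487.3 -41.2  70.2]
1.45 panel corner R outer [290.7 265.8] inner top R [291.3 263.6] inner top L [227.1 199. ] handle R [260.4 253.3] [486.9 -41.2  60.8]
```

View pics/e.png

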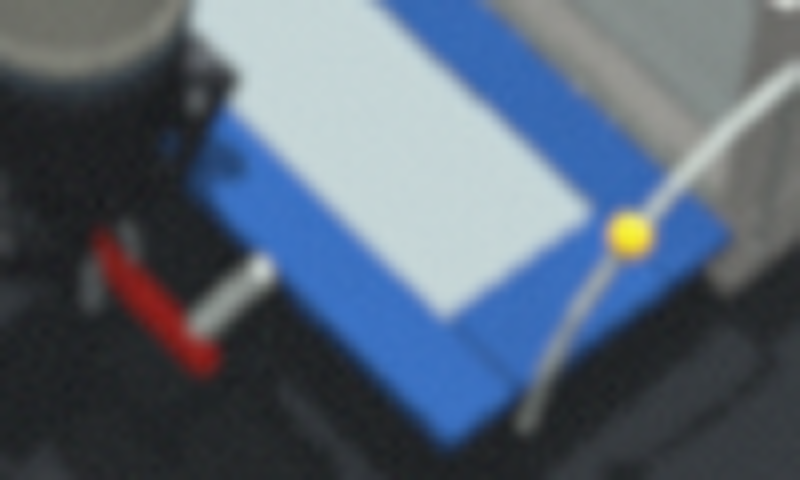

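The corner is at (290.6,266.2) and the bar end near (260.6,255), which matches 1.45 rad. With 30 N resistance, the door is on its stop. Now I'll compute the return to 0.698.

```bash
python3 - <<'E'
import numpy as np
th=np.linspace(1.45,.72,14)+.106
a=np.c_[-189.06*np.sin(th),-189.06*np.cos(th)]
print(np.diff(a,axis=0).round(1).tolist())
E
echo '[{"z":-0.0075,"aperture":0},{"aperture":0},{"aperture":0}]' | python3 steer.py
```

```text
[[0.5, -10.6], [1.0, -10.6], [1.6, -10.5], [2.2, -10.4], [2.8, -10.2], [3.4, -10.1], [3.9, -9.9], [4.5, -9.6], [5.0, -9.4], [5.5, -9.1], [6.0, -8.7], [6.5, -8.4], [7.0, -8.0]]
clock: 8.47
eef_pos: [486.1, -40.1, 59.3]
tcp_rot: [-3.137, -0.001, 1.678]
contact_force: [-8.2, 0.1, 7.6]
opening: 0.114
grasp_force: 71.5
```

In the tool's units: -10.6 mm is -0.0265, -10.5 mm is -0.0263.

```bash
echo '[{"y":0.0013,"z":-0.0265,"aperture":0},{"y":0.0025,"z":-0.0265,"aperture":0},{"y":0.004,"z":-0.0263,"aperture":0},{"y":0.0055,"z":-0.026,"aperture":0},{"aperture":0}]' | python3 steer.py; echo '[{"y":0.007,"z":-0.0255,"aperture":0},{"y":0.0085,"z":-0.0253,"aperture":0},{"y":0.0098,"z":-0.0248,"aperture":0},{"y":0.0113,"z":-0.024,"aperture":0},{"aperture":0}]' | python3 steer.py; echo '[{"y":0.0125,"z":-0.0235,"aperture":0},{"y":0.0138,"z":-0.0228,"aperture":0},{"y":0.015,"z":-0.0218,"aperture":0},{"aperture":0},{"aperture":0}]' | python3 steer.py; python3 to.py 538.7 -34.5 187
```

```text
clock: 8.88
eef_pos: [491.5, -39.5, 102.8]
tcp_rot: [-3.137, -0.0, 1.678]
contact_force: [-11.0, -1.1, 7.7]
opening: 0.117
grasp_force: 69.5
clock: 9.3
eef_pos: [505.6, -38.0, 142.7]
tcp_rot: [-3.136, -0.0, 1.678]
contact_force: [-14.3, -0.7, 12.3]
opening: 0.114
grasp_force: 68.1
clock: 9.72
eef_pos: [520.9, -36.4, 169.1]
tcp_rot: [-3.134, -0.0, 1.678]
contact_force: [-15.9, -1.6, 14.0]
opening: 0.113
grasp_force: 67.4
p [520.9 -36.4 169.1] rot [-3.134 -0.     1.678] f [-15.9  -1.6  14. ] shift tool [ -0.   17.7 -18. ] turn [-0.007 -0.     0.002] op 0.11323455259134169 67.43691980838776 9.7167
```

In the tool's units: -7.5 mm is -0.0188, -6 mm is -0.015.

```bash
echo '[{"y":0.0125,"z":-0.0188,"aperture":0},{"y":0.0113,"z":-0.015,"aperture":0},{"y":0.0088,"z":-0.0125,"aperture":0},{"aperture":0},{"aperture":0}]' | python3 steer.py; python3 to.py 538.7 -34.5 187; cat > look.py <<'E'
import sys
from h import *
S=grab_frame("scene")[:,:,::-1]
yaw=.1055;x=np.array([np.cos(yaw),np.sin(yaw)]);y=np.array([-x[1],x[0]]);o=np.array([674.9,-21.3])
def proj(p):
    q=P("scene")@np.r_[p,1];return (q[:2]/q[2]).round(1)
for th in(.66,.698,.74,.78):
  f=lambda px,py,pz:np.r_[o+x*(px*np.cos(th)-pz*np.sin(th))+y*py,58+pz*np.cos(th)+px*np.sin(th)]
  print(th,'outer R',proj(f(-12,-150,150)),'inner R',proj(f(0,-150,150)),'handle R',proj(f(-20,-60,188)))
u,v=proj(f(0,-150,150)).astype(int)
u0,v0=max(u-60,0),v-40
print('crop',u0,v0);cv2.imwrite(sys.argv[1],cv2.resize(S[v0:v0+75,u0:u0+100],None,fx=8,fy=8,interpolation=cv2.INTER_CUBIC))
E
python3 look.py pics/f.png
```

```text
clock: 10.13
eef_pos: [535.5, -34.9, 187.9]
tcp_rot: [-3.138, -0.0, 1.678]
contact_force: [-9.6, 0.2, 10.4]
opening: 0.115
grasp_force: 66.1
p [535.5 -34.9 187.9] rot [-3.138 -0.     1.678] f [-9.6  0.2 10.4] shift tool [0.  3.2 0.9] turn [-0.004 -0.     0.002] op 0.11546735829953346 66.13650798797607 10.1333
0.66 outer R [305.3 237.6] inner R [308.  234.3] handle R [275.5 217.6]
0.698 outer R [304.1 239.2] inner R [306.7 235.8] handle R [274.1 219.6]
0.74 outer R [302.8 240.9] inner R [305.4 237.6] handle R [272.6 221.9]
0.78 outer R [301.7 242.6] inner R [304.1 239.3] handle R [271.3 224. ]
crop 244 199
```

View pics/f.png

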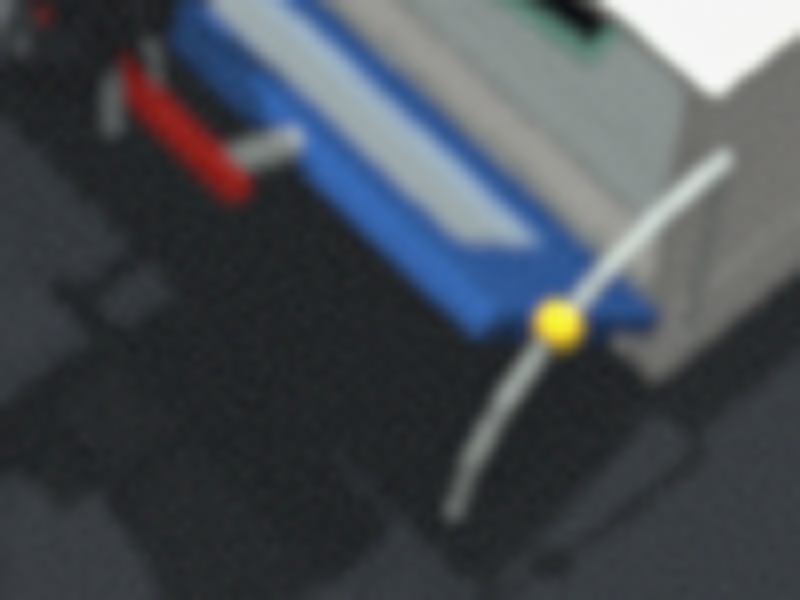

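The bottom-right outer corner of the door is at about (303.4,241.0) and the bar end near (274,222.4). Both suggest about 0.735, and the arm position suggests 0.725. About 6 mm of arc remains.

In the tool's units: -2.4 mm is -0.006, 2 mm is 0.005.

```bash
echo '[{"y":0.005,"z":-0.006,"aperture":0},{"y":0.0045,"z":-0.006,"aperture":0},{"aperture":0},{"aperture":0},{"aperture":0}]' | python3 steer.py; python3 to.py 538.7 -34.5 187; python3 look.py pics/g.png
```

```text
clock: 10.6
eef_pos: [539.8, -34.4, 193.0]
tcp_rot: [-3.139, -0.0, 1.678]
contact_force: [-9.0, -0.8, 12.0]
opening: 0.11
grasp_force: 65.6
p [539.8 -34.4 193. ] rot [-3.139 -0.     1.678] f [-9.  -0.8 12. ] shift tool [ 0.  -1.1  6. ] turn [-0.002 -0.     0.002] op 0.10955859095047449 65.56714296340942 10.6
0.66 outer R [305.3 237.6] inner R [308.  234.3] handle R [275.5 217.6]
0.698 outer R [304.1 239.2] inner R [306.7 235.8] handle R [274.1 219.6]
0.74 outer R [302.8 240.9] inner R [305.4 237.6] handle R [272.6 221.9]
0.78 outer R [301.7 242.6] inner R [304.1 239.3] handle R [271.3 224. ]
crop 244 199
```

View pics/g.png

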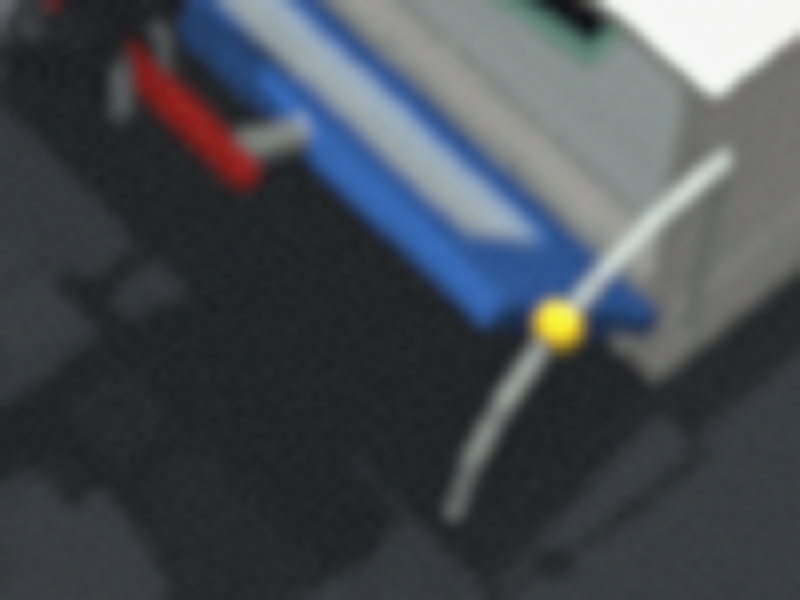

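The corner is now at (304.4,239.8), giving about 0.70, and the arm position gives 0.693, so the door is at 40° and held. I'll check that it's steady and hand in.

```bash
echo '[{"aperture":0},{"aperture":0},{"aperture":0},{"aperture":0},{"aperture":0}]' | python3 steer.py; python3 -c "
from rig import r, grab_frame, camera_params, sense
print(abs(sense()['qvel']).max());print(r.sign_off())"
```

```text
clock: 11.07
eef_pos: [539.9, -34.4, 193.0]
tcp_rot: [-3.139, -0.0, 1.678]
contact_force: [-9.5, 0.2, 14.1]
opening: 0.11
grasp_force: 65.6
0.0015752725045694571
the job is handed in; nothing more can be done
None
```

I pulled the oven door down to its stop, brought it back up to about 40° (0.69–0.70 rad by camera and arm position), and handed the job in at 11 s with the handle still gripped; the verdict was not shown.

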